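Turn the star wheel until the valve stem stands up

TASK

Gently push the spokes of the star wheel on the blue tube holder, one after another, with the fingertips, until the spoke with the red knob, and with it the brass valve stem on the clamped tube behind, points straight up. Either direction will do, but only push: do not lift anything or flick the wheel into a fast spin, and leave the things lying round about where they are. Leave the wheel at rest.

Things in the scene. Friction and masses are not known exactly. Their poses are not given: they have to be found in the camera images.
- tube_holder: Blue rotary tube holder, fixed to the bench. Origin on the bench straight under the star wheel's centre; x along the level shaft, from the wheel to the bearing pedestals behind it (away from the robot), z up. Shaft 150 mm above the bench. Base plate x 30 to 195 mm, 110 mm wide; pedestals 62 mm wide, from x = 43 mm, top at 182 mm. Carries the star wheel.
- star_wheel (a joint): Angle of the star wheel (rad): 0 with the red spoke straight up, growing clockwise as seen from the robot's side (top moves to the holder's -y). Turns both ways with no stop within 2 turns; friction of 0.2 N m holds it wherever it is left (2.5 N at 80 mm). Starts at 1.9 to 4.38. Values a full turn (6.283) apart are the same position.
- hub_centre (a point): Centre of the star wheel, on the shaft's axis: a rimless upright wheel in the holder's plane x = 0. Steel hub, 54 mm across (x -18 to 15 mm); five equal round steel spokes, 12 mm thick, 72 degrees apart, each with a 24 mm ball knob centred 111 mm from the axis (wheel tips at 123 mm), one red, four black.
- red_knob (a point): Centre of the red ball knob (24 mm diameter) at the end of the red spoke, 111 mm from the shaft's axis. Its z axis points outwards along the red spoke.
- valve_stem (a point): Tip of the brass valve stem (10 mm diameter cap, 38 mm from the axis) on the tube clamped 127 mm behind the wheel; it points the same way as the red spoke and turns with the wheel.
- brass_weight: Loose brass weight, 35 x 35 x 44 mm, bystander. Origin at its foot.
- vee_block: Loose grey vee block, 50 x 38 x 34 mm, bystander. Origin at its foot.
- masking_tape: Loose roll of masking tape lying flat, 96 mm across, 25 mm high, bystander. Origin at its foot.
- ring_blank_2: Loose upright copper-coloured tube blank, 12 mm across, 41 mm high, bystander. Origin at its foot.
- wax_cake: Loose round yellow wax cake, 71 mm across, 35 mm high, bystander. Origin at its foot.
- mallet: Loose wooden mallet lying on the bench, 76 x 243 x 42 mm, bystander.

How it is judged:
At the end, for the whole second after the job is handed in: The red spoke (and the valve stem with it) points straight up within 0.09 rad (5 degrees), the wheel is at rest, and every loose thing is within 30 mm of where it was (angle between red_knob's own z axis and vertical below 0.09 rad and velocity of joint star_wheel between -0.03 and 0.03 rad/s and distance of each of brass_weight, vee_block, masking_tape, ring_blank_2, wax_cake, mallet from where it was at the start of the episode below 0.03 m); the robot touches nothing.
It fails at once if a loose bystander is lifted or shifted by more than 30 mm (distance of any of brass_weight, vee_block, masking_tape, ring_blank_2, wax_cake, mallet from where it was at the start of the episode above 0.03 m).
It fails at once if the wheel is flicked into a fast spin (over 4 rad/s) (velocity of joint star_wheel above 4 rad/s or velocity of joint star_wheel below -4 rad/s).
It fails at once if the fingers press on or squeeze the wheel or holder with more than 30 N (contact force between the fingers and tube_holder above 30 N).
It also fails if it takes over 72 s, if anything falls off the work surface, if the arm or the gripper's body presses on something with over 40 N, if the wrist force passes 120 N, or if a joint passes its speed limit or range.

ROBOT

A 6-joint arm with a two-finger parallel gripper is mounted at the origin on a cart in front of the work surface, level with it; the furniture and walls round the work are solid. World frame = base frame: x ahead of the robot, y to its left, z up, the work surface at z = 0. Lengths are in m, angles in rad, forces in N, time in s.
With the tool pointing down it reaches from about 0.3 to 0.875 m from the base axis. Payload 4.2 kg.
Tool frame: the origin (TCP) lies between the finger pads; the fingertips stand 19 mm ahead of it and the grasp point (between the pads) is the TCP (arm.tips_ahead is the distance from the TCP to the fingertips, in m); z points along the fingers, y is the direction in which the jaws open and shut (so a half turn about z gives the same grasp; the last joint's range is limited). The gripper opens to 85 mm and grips with 20 to 120 N. Pads are 22 mm wide; open, the fingers measure 114 mm over their backs; the gripper's body (76 mm by 85 mm) begins 54 mm behind the grasp point. The pads swing forward as they close: fully open they stand 13 mm farther back than shut.
Start: joints at [-1.314, 0.32, 1.565, -0, 1.257, -0.02], TCP at [0.157, -0.553, 0.213] pointing down, gripper open.
Joint ranges: [-3.11, 3.11], [-0.84, 2.01], [0.21, 2.61], [-1.34, 4.49], [0.05, 2.63], [-2.56, 2.56]. Speed limits (rad/s): [2.57, 2.57, 3.14, 3.14, 3.14, 3.14].

INTERFACE

Orientations are given as a unit quaternion [x, y, z, w].
In Python, from rig import arm, viewer, job gives the robot as it stands.
- The arm moves only by the shell command python3 -m pendant 'ROWS' [FORCE]. ROWS is text: rows parted by semicolons, each of 7 numbers parted by spaces: the opening, from 0 (shut) to 1 (fully open), then the shift along the tool's x, y, z as a fraction of full scale, then the turn, a rotation vector about the tool's x, y, z as a fraction of full scale. A call has 1 to 10 rows; each row shifts and turns the commanded pose from where the row before left it, along the tool's axes as they then stand; what a row does not reach is not made up. Full scale, the value 1, is 20 mm for a shift and 0.08 rad for a turn. A row lasts 1/10 s, in which the tool goes at most 50 mm and 8.59 degrees, less where a joint would pass 70% of its speed; a pose out of reach is approached as far as the arm can. A call with a number of a shift or a turn outside -1 to 1 is refused whole. A call with a gripper value outside its range is refused whole. The fingers move at their own pace and stop on an object; FORCE is the grip in N (left out, the last holds). Time passes only in rows, so rows that do not move let the fingers close. It gives the time, the measured TCP pose, the force and the opening at its end, in the units of the state.
- arm.sense(): the state, without advancing time (a new reading comes with each control period).
- viewer.grab_frame(name): name is "scene" or "top" or "wrist"; returns the picture (480x640x3 uint8, blue, green, red); there is no depth.
- viewer.camera_params(name): a dict with "fov_y" (degrees; the focal length in pixels is half the picture's height over the tangent of half this angle, whatever the lens; pixels are square), "cx", "cy" (the principal point, pixels), "R" (3x3) and "t" (3): a world point X has camera coordinates R X + t. Camera axes: x right, y down, z forward; pixel columns grow to the right and rows downward; lengths in m; the calibration is good to about 2 mm. The wrist camera is an equidistant fisheye: a pixel r from the principal point sees the ray r / f radians off the axis. A picture is of the moment at which its call begins: read the wrist's pose just before it. camera_params takes no time and is no camera call; for the wrist camera it gives the pose at the moment of the call.
- job.finish_job(): hands the job in, once; it reports no verdict.
The state is a dict: "clock": time; "joint_pos": joint angles; "qvel": joint speeds; "joint_torque": joint torques, N m; "position": TCP position; "orientation": TCP orientation; "wrist_force": force on the tool from outside, world axes, zero at the start; "torque": the same for the moment, N m; "finger_gap": finger opening in m.
Only numpy, scipy, OpenCV 4.12 (cv2) and the standard library are available. Lean on these libraries where they do the work, as an engineer would, in place of code of your own. Each camera call takes 0.05 s, during which the arm holds its last target.

## Working session

There is one attempt and no reset: what is moved stays moved. The work goes in short steps, Python scripts to look and compute and a shell command to move; the robot and the scene stay as the last step left them, time stands still between calls to the robot, and variables do not carry over. Pictures are saved under pics/ and viewed, and the job is handed in when it is done.

```bash
mkdir -p pics; ls; python3 - <<'E'
from rig import arm, viewer
import cv2,numpy as np
print(arm.sense())
for n in ("scene","top"):
    cv2.imwrite(f"pics/{n}0.png",viewer.grab_frame(n))
    p=viewer.camera_params(n);print(n,p)
E
```

```text
pics
{'clock': 0.0, 'joint_pos': array([-1.31397256e+00,  3.20286436e-01,  1.56568785e+00, -2.56328215e-06,
        1.25737437e+00, -2.00067862e-02]), 'qvel': array([ 0.00135007,  0.00010208,  0.00080795,  0.00140342,  0.00010283,
       -0.00064852]), 'joint_torque': array([-2.74221340e-03, -4.15533507e+01, -2.34162015e+01, -3.93568062e-04,
        8.18387984e-03,  5.59118490e-06]), 'position': array([ 0.1570196 , -0.55261822,  0.21218199]), 'orientation': array([ 9.90435454e-01,  1.37974061e-01, -1.04930628e-04, -8.71711675e-04]), 'wrist_force': array([-1.24189015,  0.11723445, -0.71403133]), 'torque': array([-0.00413004,  0.01176435,  0.00369013]), 'finger_gap': 0.08524355502747359}
scene {'fov_y': 52.448346763974754, 'cx': 316.5241394689277, 'cy': 234.29085478066315, 'R': array([[-0.62682505, -0.77895822, -0.01773275],
       [-0.58236763,  0.48350614, -0.65350575],
       [ 0.51762757, -0.39930679, -0.75671381]]), 't': array([0.35405982, 0.41293978, 0.94754594])}
top {'fov_y': 55.24776100711955, 'cx': 320.5728138466463, 'cy': 239.90160799166364, 'R': array([[-0.04128082, -0.99913309, -0.00538257],
       [-0.97361614,  0.04143544, -0.22439856],
       [ 0.22442706, -0.0040228 , -0.97448259]]), 't': array([0.01030334, 0.58596369, 1.19929048])}
```

View pics/scene0.png

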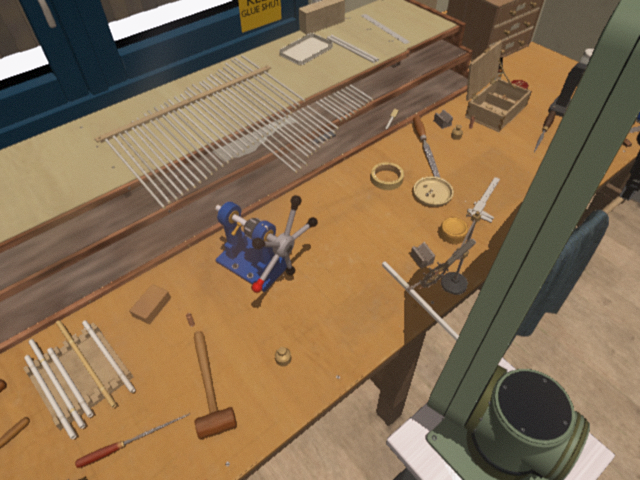

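View pics/top0.png

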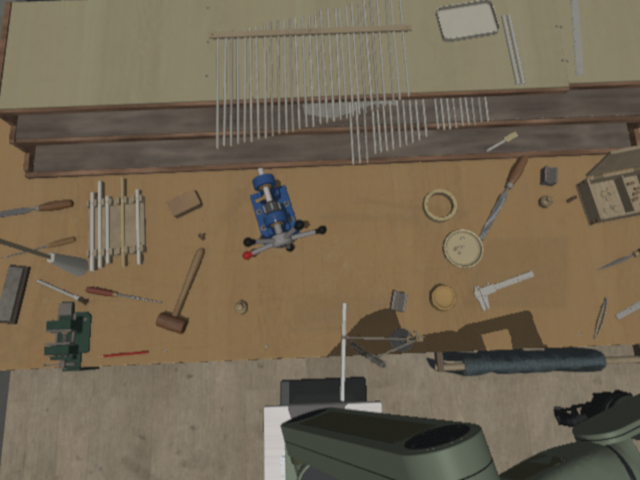

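```bash
python3 - <<'E'
import cv2
a=cv2.imread("pics/scene0.png")[180:310,200:340];b=cv2.imread("pics/top0.png")[155:275,230:340]
cv2.imwrite("pics/s0z.png",cv2.resize(a,None,fx=4.5,fy=4.5,interpolation=2))
cv2.imwrite("pics/t0z.png",cv2.resize(b,None,fx=5,fy=5,interpolation=2))
E
```

```text
(no output)
```

View pics/s0z.png

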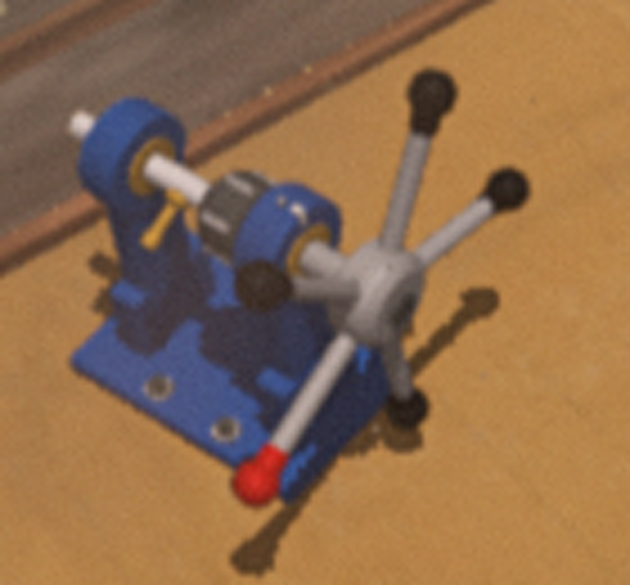

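View pics/t0z.png

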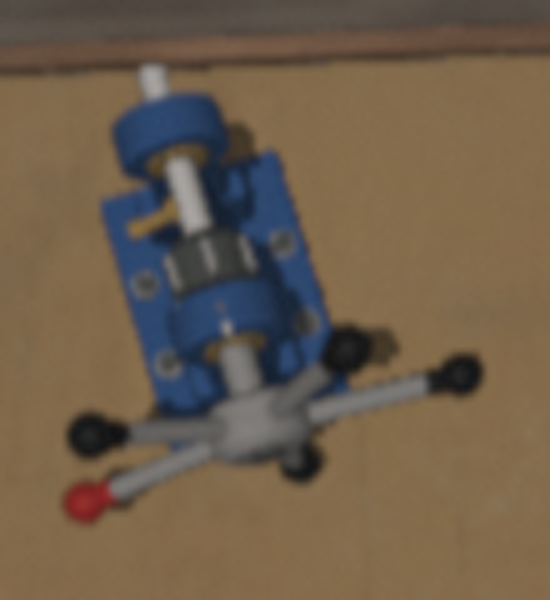

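```bash
cat > h.py <<'E'
import numpy as np
from rig import arm, viewer
from scipy.optimize import least_squares
def proj(n,X,p=None):
    p=p or viewer.camera_params(n); f=240/np.tan(np.radians(p['fov_y']/2))
    c=np.asarray(X)@p['R'].T+p['t']; return c[:,:2]/c[:,2:]*f+[p['cx'],p['cy']]
def knobs(q,r=.111):
    x,y,yaw,th=q; yh=np.array([-np.sin(yaw),np.cos(yaw),0]); a=th+np.arange(5)*2*np.pi/5
    return np.array([x,y,.15])+r*(-np.sin(a)[:,None]*yh+np.cos(a)[:,None]*[0,0,1])
def fit(S,T,q0):
    P={n:viewer.camera_params(n) for n in("scene","top")}
    r=lambda q:np.r_[(proj("scene",knobs(q),P["scene"])-S).ravel(),(proj("top",knobs(q),P["top"])-T).ravel()]
    return least_squares(r,q0)
E
python3 - <<'E'
from h import *
S=np.array([[258,482],[264,286],[432,93],[507,188],[407,408]])/4.5+[200,180]
T=np.array([[86,501],[93,435],[347,347],[461,373],[300,462]])/5+[230,155]
for y in(-.3,0,.3,.6):
  s=fit(S-.4,T-.4,[.5,.1,y,4.2]);print(s.x,s.cost,np.abs(s.fun).max())
print(np.degrees(s.x[2:]));print(knobs(s.x).round(3))
E
```

```text
[0.57158525 0.08648038 0.27029073 4.27321818] 0.5687943084669871 0.5274748968482186
[0.57158525 0.08648038 0.27029073 4.27321818] 0.5687943084669728 0.5274748907836511
[0.57158525 0.08648038 0.27029073 4.27321818] 0.5687943084669485 0.5274748837397851
[0.57158525 0.08648038 0.27029074 4.27321818] 0.5687943084669114 0.5274748641890028
[ 15.48651836 244.8373667 ]
[[ 0.545  0.183  0.103]
 [ 0.551  0.16   0.231]
 [ 0.586  0.035  0.247]
 [ 0.601 -0.019  0.129]
 [ 0.575  0.073  0.04 ]]
```

```bash
python3 -c "
from rig import arm;print(arm.tips_ahead)"
python3 -m pendant '0 0 0 -1 0 0 0;0 0 0 -1 0 0 0;0 0 0 -1 0 0 0;0 0 0 -1 0 0 0;0 0 0 -1 0 0 0;0 0 0 -1 0 0 0;0 0 0 -1 0 0 0;0 0 0 -1 0 0 0;0 0 0 -1 0 0 0;0 1 0 0 0 0 0'
python3 -m pendant '0 1 0 0 0 0 0;0 1 0 0 0 0 0;0 1 0 0 0 0 0;0 1 0 0 0 0 0;0 1 0 0 0 0 0;0 1 0 0 0 0 0;0 1 0 0 0 0 0;0 1 0 0 0 0 0;0 1 0 0 0 0 0;0 1 0 0 0 0 0'
```

```text
0.019
clock: 1.1
position: [0.1753, -0.5489, 0.3957]
orientation: [0.991, 0.137, -0.0, 0.003]
wrist_force: [1.1, 0.3, -0.3]
finger_gap: -0.0001
clock: 2.1
position: [0.3695, -0.4926, 0.3924]
orientation: [0.99, 0.138, -0.0, -0.0]
wrist_force: [0.6, 1.0, -0.7]
finger_gap: 0.0001
```

```bash

python3 -m pendant '0 1 -1 0 0 0 0;0 1 -1 0 0 0 0;0 1 -1 0 0 0 0;0 1 -1 0 0 0 0;0 1 -1 0 0 0 0;0 1 -1 0 0 0 0;0 1 -1 0 0 0 0;0 1 -1 0 0 0 0;0 1 -1 0 0 0 0;0 1 -1 0 0 0 0'
python3 -m pendant '0 0.8 -1 0 0 0 0;0 0.8 -1 0 0 0 0;0 0.8 -1 0 0 0 0;0 0.8 -1 0 0 0 0;0 0.8 -1 0 0 0 0;0 0.8 -1 0 0 0 0;0 0.8 -1 0 0 0 0;0 0.8 -1 0 0 0 0;0 0.8 -1 0 0 0 0;0 0.5 -1 0 0 0 0'
python3 -m pendant '0 0 -1 0 0 0 0;0 0 -1 0 0 0 0;0 0 -1 0 0 0 0;0 0 -1 0 0 0 0;0 0 -1 0 0 0 0;0 0 -1 0 0 0 0;0 0 -1 0 0 0 0;0 0 -1 0 0 0 0;0 0 -1 0 0 0 0;0 0 -1 0 0 0 0'
python3 -m pendant '0 0 0 0 0 0 -1;0 0 0 0 0 0 -1;0 0 0 0 0 0 -1;0 0 0 0 0 0 -1;0 0 0 0 0 0 -1;0 0 0 0 0 0 -1;0 0 0 0 0 0 -1;0 0 0 0 0 0 -1;0 0 0 0 0 0 -1;0 0 0 0 0 0 -1'
python3 -m pendant '0 0 0 0 0 0 -1;0 0 0 0 0 0 -1;0 0 0 0 0 0 -1;0 0 0 0 0 0 -1;0 0 0 0 0 0 -1;0 0 0 0 0 0 -1;0 0 0 0 0 0 -1;0 0 0 0 0 0 -1;0 0 0 0 0 0 -1;0 0 0 0 0 0 -0.7'
python3 - <<'E'
from h import *
from scipy.spatial.transform import Rotation as R
s=arm.sense();M=R.from_quat(s['orientation']).as_matrix();print(s['position'],M.round(3),s['joint_pos'])
print('tool delta',M.T@(np.array([.538,.207,.234])-s['position']))
E
```

```text
clock: 3.1
position: [0.5068, -0.2448, 0.3925]
orientation: [0.99, 0.138, -0.0, -0.0]
wrist_force: [-0.3, -0.4, 0.2]
finger_gap: -0.0005
clock: 4.1
position: [0.6005, -0.0103, 0.392]
orientation: [0.99, 0.138, -0.001, -0.0]
wrist_force: [-0.3, -0.0, 0.1]
finger_gap: 0.0
clock: 5.1
position: [0.5449, 0.1816, 0.3924]
orientation: [0.99, 0.138, -0.001, 0.0]
wrist_force: [0.5, -0.8, -0.1]
finger_gap: -0.0003
clock: 6.1
position: [0.5452, 0.1809, 0.3924]
orientation: [0.858, 0.514, -0.001, -0.0]
wrist_force: [0.2, 0.7, 0.0]
finger_gap: 0.0
clock: 7.1
position: [0.5452, 0.1809, 0.3924]
orientation: [0.6, 0.8, -0.001, -0.0]
wrist_force: [0.2, 0.6, -0.3]
finger_gap: -0.0005
[0.5451719  0.18085501 0.39241903] [[-0.281  0.96  -0.001]
 [ 0.96   0.281 -0.   ]
 [-0.    -0.001 -1.   ]] [ 3.00343182e-01  2.69058860e-01  1.19777381e+00 -8.66450658e-05
  1.67596485e+00  1.56283406e-02]
tool delta [0.02712355 0.00065093 0.15841551]
```

Move 27 mm in +x, then go down 158 mm.

```bash

python3 -m pendant '0 0.7 0 0 0 0 0;0 0.65 0 0 0 0 0;0 0 1 0 0 0 0;0 0 -1 0 0 0 0;0 0 0 1 0 0 0;0 0 0 1 0 0 0;0 0 0 1 0 0 0;0 0 0 1 0 0 0;0 0 0 1 0 0 0;0 0 0 1 0 0 0'
python3 -m pendant '0 0 0 1 0 0 0;0 0 0 0.9 0 0 0;0 0 0 0 0 0 0'
python3 - <<'E'
from h import *
import cv2
print(arm.sense()['position'])
for n in("scene","top"):
    I=viewer.grab_frame(n); p=proj(n,[[.5716,.0865,.15]])[0].astype(int)
    cv2.imwrite(f"pics/{n}1.png",cv2.resize(I[p[1]-80:p[1]+70,p[0]-80:p[0]+80],None,fx=4,fy=4,interpolation=2))
    print(n,p-80)
E
```

```text
clock: 8.1
position: [0.5372, 0.2081, 0.2721]
orientation: [0.601, 0.799, 0.0, -0.0]
wrist_force: [0.2, -0.2, -0.6]
finger_gap: -0.0005
clock: 8.4
position: [0.5359, 0.2074, 0.2322]
orientation: [0.601, 0.8, -0.002, -0.002]
wrist_force: [-0.6, 0.1, -0.5]
finger_gap: -0.0002
[0.53586263 0.2074249  0.23223284]
scene [203 164]
top [201 159]
```

View pics/scene1.png

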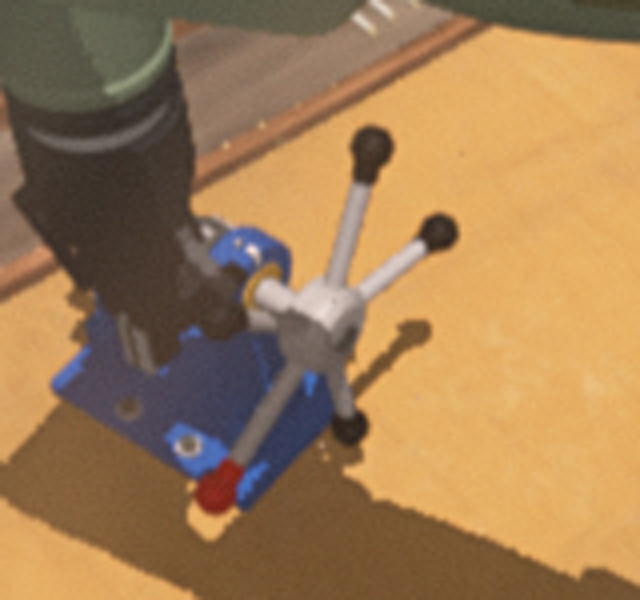

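View pics/top1.png

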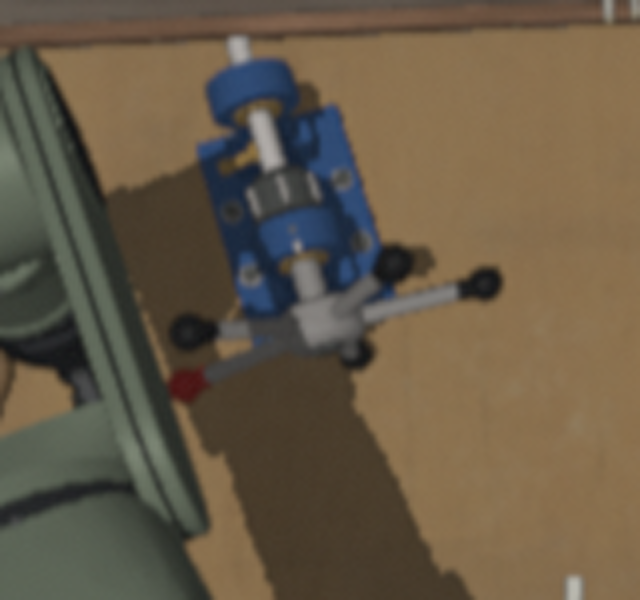

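```bash

python3 -m pendant '0 -0.5 0 0 0 0 0;0 -0.5 0 0 0 0 0;0 -0.4 0 0 0 0 0;0 -0.4 0 0 0 0 0;0 -0.4 0 0 0 0 0;0 -0.4 0 0 0 0 0'
python3 -m pendant '0 -0.4 0 0 0 0 0;0 -0.4 0 0 0 0 0;0 -0.4 0 0 0 0 0;0 -0.4 0 0 0 0 0;0 -0.4 0 0 0 0 0'
python3 - <<'E'
from h import *
import cv2
print(arm.sense()['position'])
for n in("scene",):
    I=viewer.grab_frame(n); p=proj(n,[[.5716,.0865,.15]])[0].astype(int)
    cv2.imwrite(f"pics/{n}2.png",cv2.resize(I[p[1]-80:p[1]+70,p[0]-80:p[0]+80],None,fx=4,fy=4,interpolation=2))
E
```

```text
clock: 9.1
position: [0.5525, 0.156, 0.2351]
orientation: [0.601, 0.799, 0.0, 0.0]
wrist_force: [0.9, -0.1, 0.6]
finger_gap: -0.0001
clock: 9.6
position: [0.5636, 0.1178, 0.235]
orientation: [0.601, 0.799, -0.0, 0.0]
wrist_force: [0.1, 0.6, -0.1]
finger_gap: 0.0001
[0.56357181 0.1178289  0.23495145]
```

View pics/scene2.png

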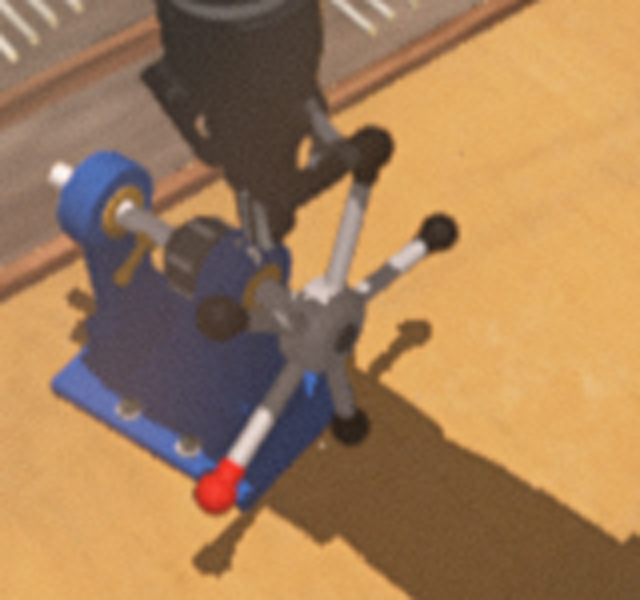

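```bash
python3 - <<'E'
from h import *
import cv2
s=arm.sense();P=s['position'];print(P,s['wrist_force'])
q=[.5716,.0865,.2703,4.2732]
for n in("scene","top"):
    I=viewer.grab_frame(n)
    for X,c in((knobs(q),(0,255,0)),([P+[0,0,-.019],P,P+[0,0,.035]],(255,0,255))):
        for u in proj(n,X): cv2.circle(I,tuple(int(round(v)) for v in u),1,c,-1)
    p=proj(n,[[.5716,.0865,.15]])[0].astype(int)
    cv2.imwrite(f"pics/{n}3.png",cv2.resize(I[p[1]-80:p[1]+70,p[0]-80:p[0]+80],None,fx=4,fy=4,interpolation=2))
E
```

```text
[0.56393689 0.1167213  0.23494888] [ 0.87376396 -0.4052819  -1.20398384]
```

View pics/scene3.png

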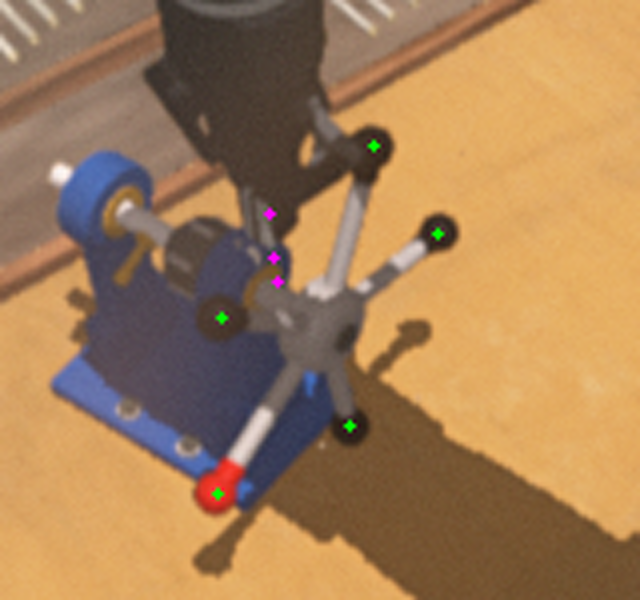

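View pics/top3.png

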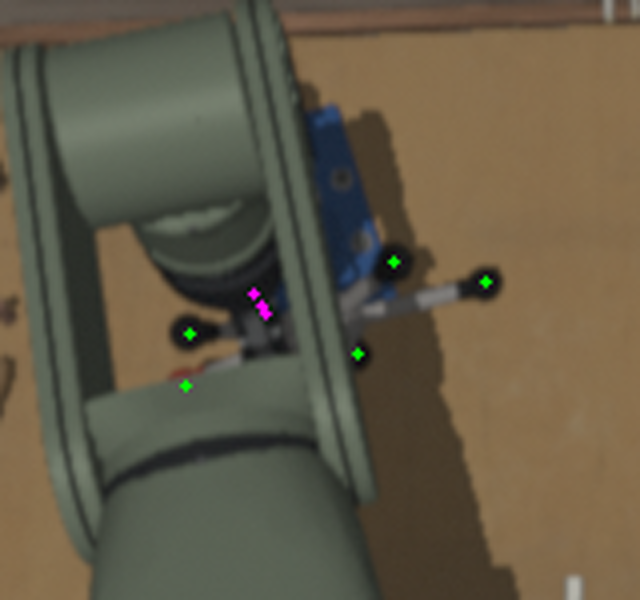

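```bash
python3 - <<'E'
from h import *
import cv2
W=viewer.grab_frame("wrist");cv2.imwrite("pics/w4.png",W)
I=viewer.grab_frame("scene")
a=cv2.convertScaleAbs(cv2.resize(I[150:270,220:340],None,fx=5,fy=5,interpolation=2),alpha=2.2,beta=20);cv2.imwrite("pics/s4.png",a)
E
```

```text
(no output)
```

View pics/w4.png

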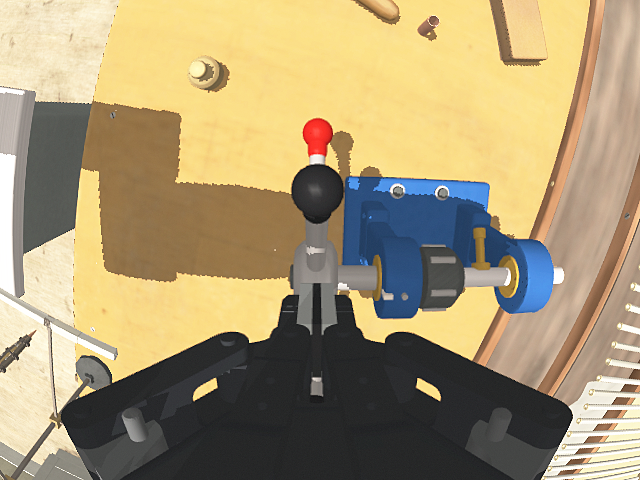

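View pics/s4.png

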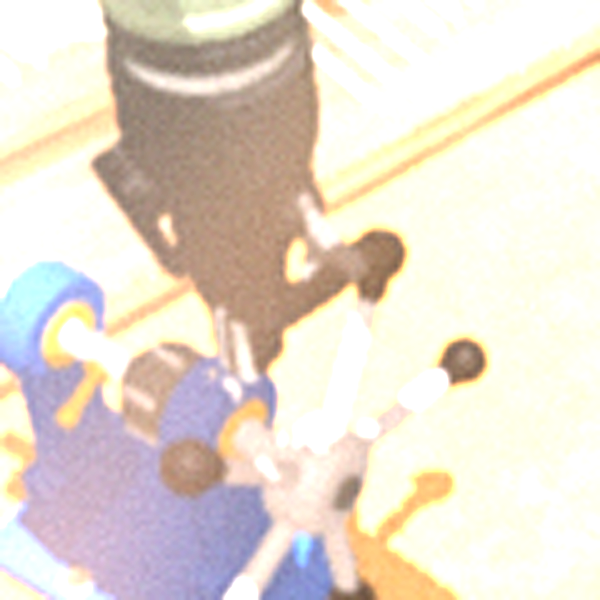

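```bash
cat >> h.py <<'E'
def fish(X,p=None):
    p=p or viewer.camera_params("wrist"); f=240/np.tan(np.radians(p['fov_y']/2))
    c=np.asarray(X)@p['R'].T+p['t']; r=np.hypot(c[:,0],c[:,1]); a=np.arctan2(r,c[:,2])
    return c[:,:2]/r[:,None]*(a*f)[:,None]+[p['cx'],p['cy']]
E
python3 - <<'E'
from h import *
p=viewer.camera_params("wrist");print(p['fov_y'],p['cx'],p['cy'],'C',-p['R'].T@p['t'])
q=[.5716,.0865,.2703,4.2732];P=arm.sense()['position']
print(fish(knobs(q)).round());print('hub',fish([[.5716,.0865,.15]]))
for d in(-.019,0,.02,.035):print(d,fish([P+[0,0,d]]))
E
```

```text
65.70646984690485 316.3664857671948 235.621840703946 C [0.54319321 0.18669206 0.39629136]
[[317. 135.]
 [317. 193.]
 [314. 432.]
 [314. 380.]
 [316. 249.]]
hub [[315.68713272 278.56326173]]
-0.019 [[317.33945254 269.33429271]]
0 [[317.42663415 284.01727578]]
0.02 [[317.53790835 302.95862659]]
0.035 [[317.63822769 320.23570526]]
```

```bash
python3 - <<'E'
import cv2
I=cv2.imread("pics/w4.png")[230:430,200:430]
cv2.imwrite("pics/w4z.png",cv2.convertScaleAbs(cv2.resize(I,None,fx=3,fy=3,interpolation=2),alpha=1.5,beta=30))
E
```

```text
(no output)
```

View pics/w4z.png

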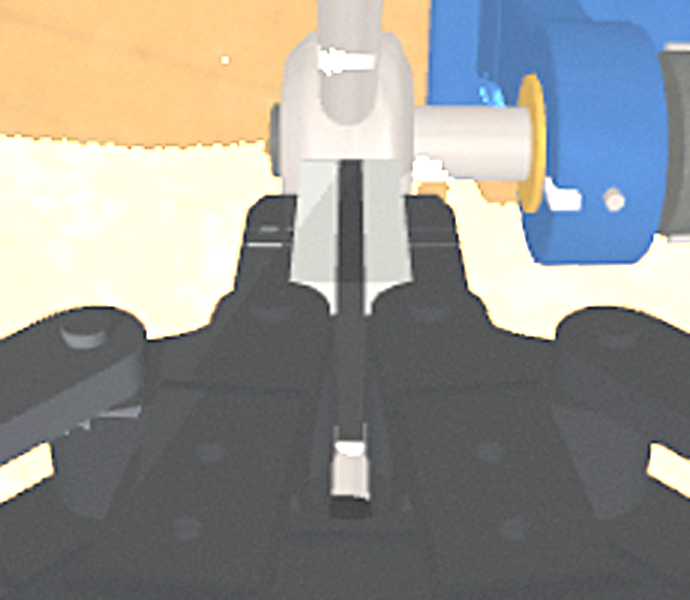

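```bash
python3 - <<'E'
from h import *
P=arm.sense()['position'];yh=np.array([-.267,.964,0])
for l in (-.011,0,.011):
  for d in(-.019,-.01,0,.01,.02,.03):print(l,d,fish([P+l*yh+[0,0,d]]).round(1))
E
```

```text
-0.011 -0.019 [[317.1 288.5]]
-0.011 -0.01 [[317.1 295.8]]
-0.011 0 [[317.1 304.7]]
-0.011 0.01 [[317.2 314.5]]
-0.011 0.02 [[317.2 325.3]]
-0.011 0.03 [[317.3 337.4]]
0 -0.019 [[317.3 269.3]]
0 -0.01 [[317.4 275.9]]
0 0 [[317.4 284. ]]
0 0.01 [[317.5 293. ]]
0 0.02 [[317.5 303. ]]
0 0.03 [[317.6 314.1]]
0.011 -0.019 [[317.6 249.3]]
0.011 -0.01 [[317.7 255.1]]
0.011 0 [[317.7 262.3]]
0.011 0.01 [[317.8 270.2]]
0.011 0.02 [[317.9 279.1]]
0.011 0.03 [[318.  289.2]]
```

```bash

python3 -m pendant '0 0 0 -1 0 0 0;0 0 0 0 0 0 0;0 1 0 0 0 0 0;0 1 0 0 0 0 0;0 1 0 0 0 0 0;0 1 0 0 0 0 0;0 0.6 0 0 0 0 0;0 0 0 1 0 0 0;0 0 0 0.8 0 0 0;0 0 0 0.8 0 0 0'
python3 -m pendant '0 0 0 0.4 0 0 0;0 0 0 0 0 0 0'
python3 - <<'E'
from h import *
import cv2
s=arm.sense();P=s['position'];print(P)
W=viewer.grab_frame("wrist");cv2.imwrite("pics/w5.png",W)
I=viewer.grab_frame("scene")
for u in proj("scene",[P+[0,0,-.019],P,P+[0,0,.024]]): cv2.circle(I,tuple(int(round(v)) for v in u),1,(255,0,255),-1)
a=cv2.convertScaleAbs(cv2.resize(I[170:310,200:340],None,fx=4,fy=4,interpolation=2),alpha=1.7,beta=20);cv2.imwrite("pics/s5.png",a)
E
```

```text
clock: 10.85
position: [0.5376, 0.207, 0.202]
orientation: [0.6, 0.8, -0.0, 0.0]
wrist_force: [0.2, 0.6, -0.5]
finger_gap: 0.0001
clock: 11.05
position: [0.5371, 0.2066, 0.1936]
orientation: [0.601, 0.799, -0.001, -0.001]
wrist_force: [-0.5, 0.3, -0.4]
finger_gap: 0.0002
[0.53709971 0.20655651 0.19363933]
```

View pics/w5.png

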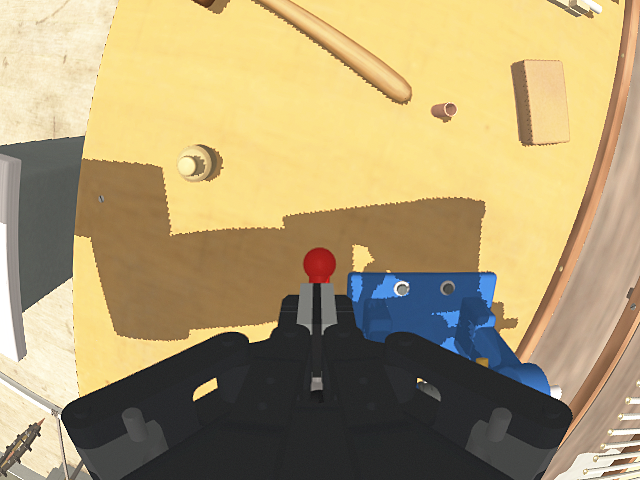

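View pics/s5.png

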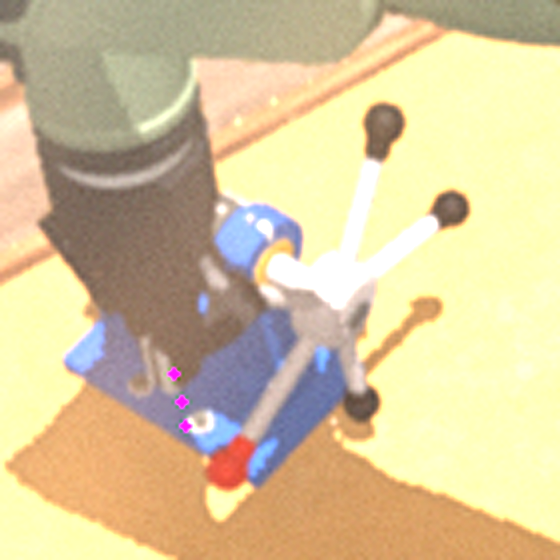

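```bash

python3 -m pendant '0 0 0 0.4 0 0 0;0 -0.5 0 0 0 0 0;0 -0.5 0 0 0 0 0;0 -0.4 0 0 0 0 0;0 -0.4 0 0 0 0 0;0 -0.4 0 0 0 0 0;0 -0.4 0 0 0 0 0'
python3 - <<'E'
from h import *
import cv2
s=arm.sense();P=s['position'];print(P)
W=viewer.grab_frame("wrist");cv2.imwrite("pics/w6.png",W)
I=viewer.grab_frame("scene")
a=cv2.convertScaleAbs(cv2.resize(I[170:310,200:340],None,fx=4,fy=4,interpolation=2),alpha=1.7,beta=20);cv2.imwrite("pics/s6.png",a)
E
```

```text
clock: 11.85
position: [0.5525, 0.1573, 0.1883]
orientation: [0.601, 0.799, 0.001, -0.0]
wrist_force: [-1.3, 2.8, 2.5]
finger_gap: 0.0005
[0.55248429 0.15732333 0.18829149]
```

View pics/s6.png

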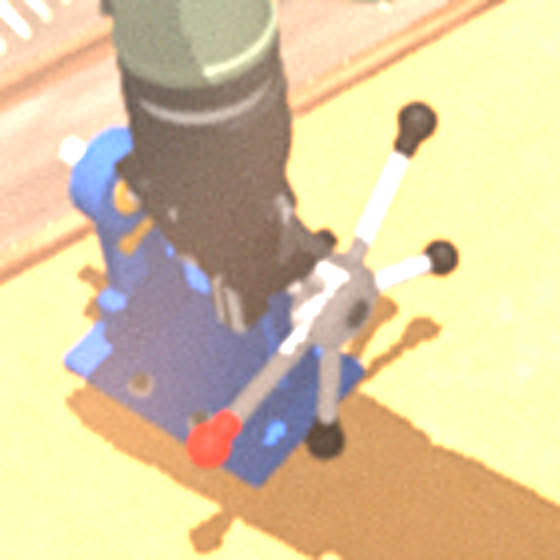

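View pics/w6.png

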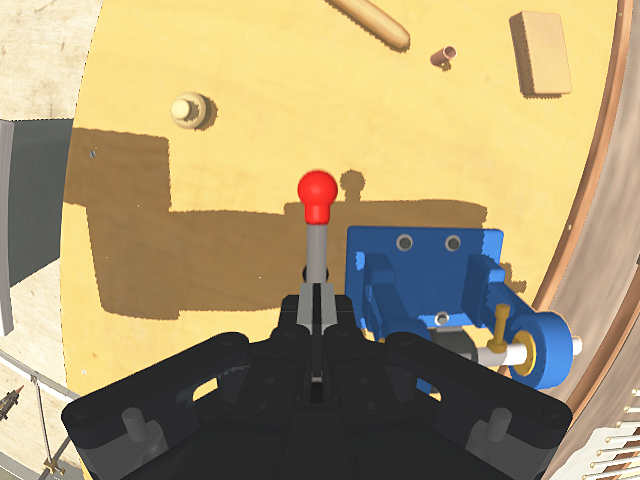

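```bash

python3 -m pendant '0 -0.4 0 -0.3 0 0 0;0 -0.4 0 -0.3 0 0 0;0 -0.4 0 -0.3 0 0 0;0 -0.4 0 0 0 0 0;0 -0.4 0 0 0 0 0;0 -0.4 0 0 0 0 0;0 -0.4 0 0 0 0 0'
python3 - <<'E'
from h import *
import cv2
s=arm.sense();P=s['position'];print(P)
I=viewer.grab_frame("scene")
a=cv2.convertScaleAbs(cv2.resize(I[170:310,200:340],None,fx=4,fy=4,interpolation=2),alpha=1.7,beta=20);cv2.imwrite("pics/s7.png",a)
E
```

```text
clock: 12.65
position: [0.5678, 0.1023, 0.2049]
orientation: [0.601, 0.799, -0.0, -0.0]
wrist_force: [-1.8, 1.5, 1.2]
finger_gap: 0.0
[0.56780815 0.10232913 0.20491967]
```

View pics/s7.png

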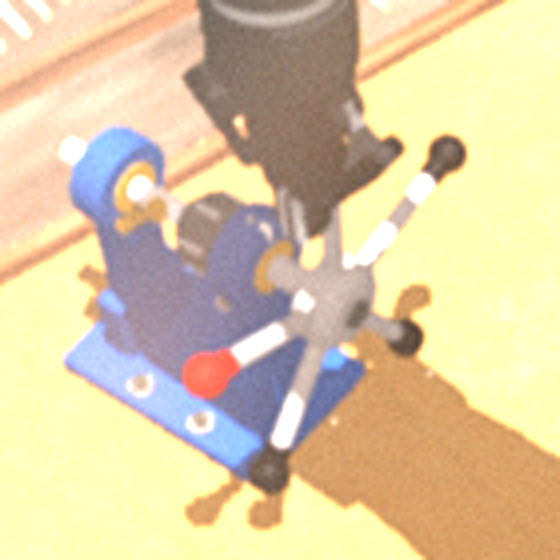

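```bash

python3 -m pendant '0 -0.4 0 0 0 0 0;0 -0.4 0 0 0 0 0;0 -0.4 0 0 0 0 0;0 -0.4 0 0.2 0 0 0;0 -0.4 0 0.3 0 0 0;0 -0.4 0 0.3 0 0 0;0 -0.4 0 0 0 0 0;0 -0.3 0 0 0 0 0;0 0 0 0 0 0 0'
cat > look.py <<'E'
import sys
from h import *
import cv2
k=sys.argv[1]
s=arm.sense();P=s['position'];print(P, 'lat',(P-[.5716,.0865,0])@[-.267,.964,0],s['wrist_force'])
I=viewer.grab_frame("scene");cv2.imwrite(f"pics/raw{k}.png",I)
a=cv2.convertScaleAbs(cv2.resize(I[170:310,200:340],None,fx=4,fy=4,interpolation=2),alpha=1.7,beta=20);cv2.imwrite(f"pics/s{k}.png",a)
E
python3 look.py 8
```

```text
clock: 13.6
position: [0.5854, 0.0423, 0.1887]
orientation: [0.601, 0.799, -0.001, 0.0]
wrist_force: [0.2, 0.6, -0.1]
finger_gap: -0.0001
[0.58538506 0.04233723 0.1886788 ] lat -0.0462535219152417 [ 0.15893957  0.62804238 -0.06609451]
```

View pics/s8.png

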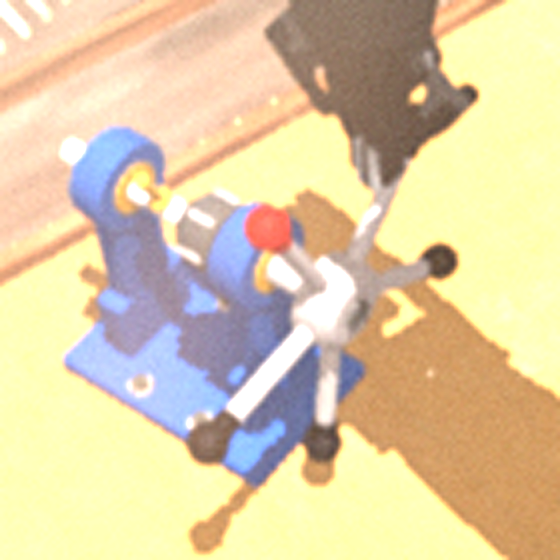

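```bash
cat > th.py <<'E'
from h import *
import sys
u=np.array(eval(sys.argv[1]))/4+[200,170]-.4
T=np.linspace(0,2*np.pi,1441)
e=[np.linalg.norm(proj("scene",knobs([.5716,.0865,.2703,t]))[0]-u) for t in T]
t=T[np.argmin(e)];print('theta deg',np.degrees(t),'need',360-np.degrees(t),min(e));K=knobs([.5716,.0865,.2703,t]);print(K.round(3))
print(np.round(4*(proj("scene",K)-[200,170])))
E
python3 th.py '(268,228)'
```

```text
theta deg 336.75 need 23.25 0.18292526440735904
[[ 0.56   0.129  0.252]
 [ 0.594  0.006  0.223]
 [ 0.597 -0.005  0.093]
 [ 0.565  0.11   0.042]
 [ 0.542  0.193  0.14 ]]
[[267. 227.]
 [418. 121.]
 [437. 260.]
 [321. 441.]
 [208. 442.]]
```

```bash

python3 -m pendant '0 0.7 0 0 0 0 0;0 0 0 -1 0 0 0;0 0 0 -1 0 0 0;0 0 0 -1 0 0 0;0 0 0 -1 0 0 0;0 0 0 -1 0 0 0;0 0 0 -1 0 0 0;0 1 0 0 0 0 0;0 1 0 0 0 0 0;0 1 0 0 0 0 0'
python3 -m pendant '0 1 0 0 0 0 0;0 1 0 0 0 0 0;0 1 0 0 0 0 0;0 0.5 0 0 0 0 0;0 0 0 1 0 0 0;0 0 0 1 0 0 0;0 0 0 1 0 0 0;0 0 0 1 0 0 0;0 0 0 1 0 0 0;0 0 0 0 0 0 0'
python3 look.py 9
```

```text
clock: 14.65
position: [0.564, 0.116, 0.3092]
orientation: [0.601, 0.8, 0.0, 0.0]
wrist_force: [-0.3, 0.5, -0.9]
finger_gap: -0.0002
clock: 15.65
position: [0.5432, 0.1814, 0.2062]
orientation: [0.601, 0.8, -0.003, -0.002]
wrist_force: [-0.1, -0.1, -0.2]
finger_gap: 0.0004
[0.54315479 0.18144273 0.20624445] lat 0.09911966137951002 [-0.05686217 -0.05386059 -0.23906513]
```

View pics/s9.png

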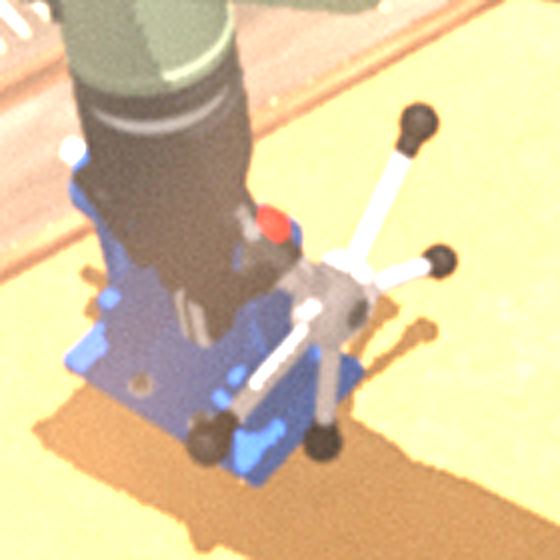

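```bash

python3 -m pendant '0 -0.5 0 0 0 0 0;0 -0.5 0 0 0 0 0;0 -0.4 0 0 0 0 0;0 -0.4 0 0 0 0 0;0 -0.4 0 0 0 0 0;0 -0.4 0 0 0 0 0;0 -0.3 0 0 0 0 0;0 0 0 0 0 0 0'
python3 look.py 10; python3 th.py '(205,373)'
```

```text
clock: 16.5
position: [0.5614, 0.1249, 0.2088]
orientation: [0.601, 0.799, -0.001, 0.0]
wrist_force: [-0.2, -0.2, -0.5]
finger_gap: 0.0003
[0.56143937 0.12488963 0.20881064] lat 0.0397204951420594 [-0.15316819 -0.19544165 -0.46026077]
theta deg 292.75 need 67.25 0.6439610521443554
[[ 0.544  0.185  0.193]
 [ 0.574  0.078  0.261]
 [ 0.6   -0.018  0.175]
 [ 0.587  0.031  0.055]
 [ 0.552  0.156  0.066]]
[[206. 372.]
 [330. 153.]
 [446. 154.]
 [403. 339.]
 [266. 472.]]
```

View pics/s10.png

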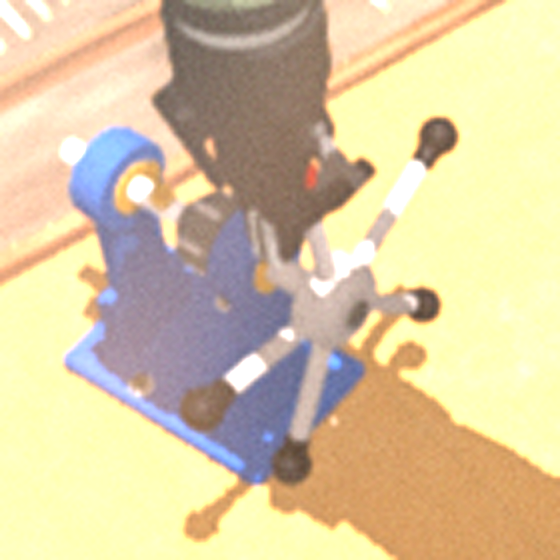

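```bash
cat > th2.py <<'E'
from h import *
import sys
U=np.array(eval(sys.argv[1]))/4+[200,170]-.4
def r(t):return (proj("scene",knobs([.5716,.0865,.2703,t[0]]))[1:]-U).ravel()
s=least_squares(r,[6.1]);print('need deg',360-np.degrees(s.x[0]),s.fun.round(1))
E
python3 th2.py '[(440,133),(425,304),(292,462),(205,405)]'
```

```text
need deg 7.885665196448883 [-0.5  0.8 -0.7  0.2 -0.   0.5 -0.2  1.1]
```

7.9° × 111 mm ≈ 15 mm more; push slowly.

```bash

python3 -m pendant '0 -0.2 0 0 0 0 0;0 -0.2 0 0 0 0 0;0 -0.2 0 0 0 0 0;0 -0.1 0 0 0 0 0;0 0 0 0 0 0 0;0 0 0 0 0 0 0'
python3 look.py 11
```

```text
clock: 17.15
position: [0.5652, 0.1123, 0.2088]
orientation: [0.601, 0.799, -0.0, 0.0]
wrist_force: [0.0, -0.0, 0.1]
finger_gap: -0.0002
[0.56515535 0.11228923 0.20881568] lat 0.02658153479027322 [ 0.04885793 -0.01872799  0.06408147]
```

View pics/s11.png

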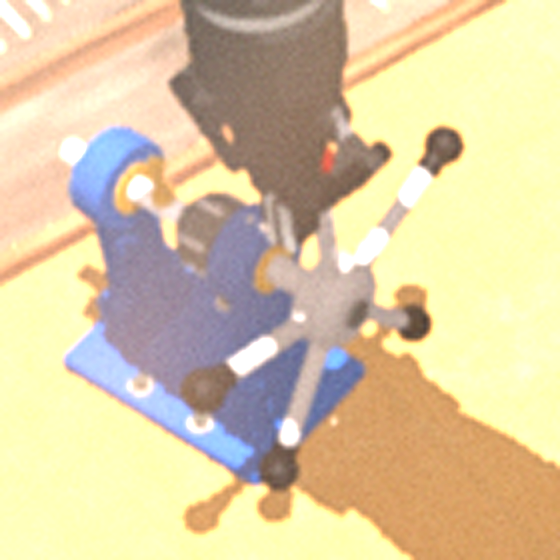

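Black knobs are at (444,145), (413,322), (279,467), (206,388). Next I fit the angle, back off 25 mm, and look again with both cameras.

```bash
python3 th2.py '[(444,145),(413,322),(279,467),(206,388)]'
python3 -m pendant '0 0.5 0 0 0 0 0;0 1 0 0 0 0 0;0 1 0 0 0 0 0;0 1 0 0 0 0 0;0 0 0 -1 0 0 0;0 0 0 -1 0 0 0;0 0 0 -1 0 0 0;0 0 0 -1 0 0 0;0 1 0 -1 0 0 0;0 0 0 0 0 0 0'
python3 look.py 12
python3 - <<'E'
from h import *
import cv2
cv2.imwrite("pics/w12.png",viewer.grab_frame("wrist"))
E
```

```text
need deg 1.1839051165539445 [-0.1  0.2  0.   0.4 -0.   0.8 -0.2  0.7]
clock: 18.2
position: [0.5406, 0.2014, 0.3119]
orientation: [0.6, 0.8, 0.003, 0.001]
wrist_force: [0.5, 0.0, 0.0]
finger_gap: 0.0001
[0.54060915 0.20144109 0.31188149] lat 0.11907777014080664 [0.51084769 0.04681677 0.04853789]
```

View pics/s12.png

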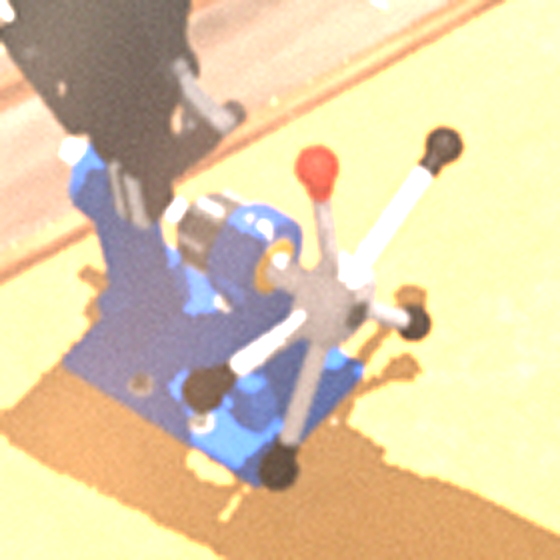

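View pics/w12.png

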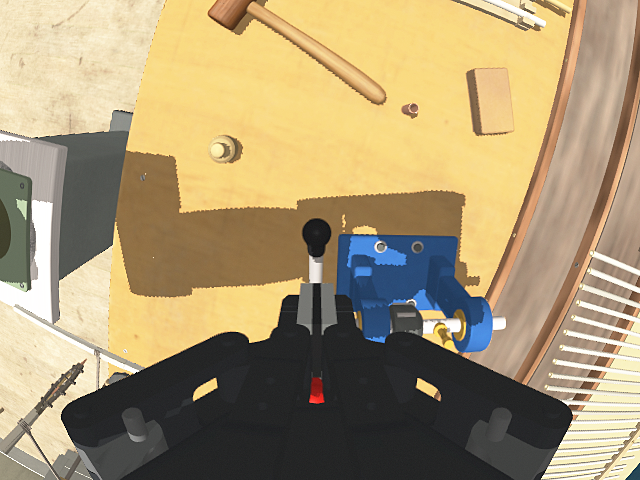

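```bash
python3 th.py '(317,166)'|head -1; python3 th2.py '[(444,145),(414,321),(278,467),(208,388)]'
python3 -m pendant '0 0.5 0 -1 0 0 0;0 0 0 0 0 0 0;0 0 0 0 0 0 0;0 0 0 0 0 0 0'
python3 - <<'E'
from h import *
import cv2
I=viewer.grab_frame("scene");J=cv2.imread("pics/raw12.png");K=cv2.imread("pics/scene0.png")
cv2.imwrite("pics/sfin.png",I)
print('wheel diff',cv2.absdiff(I,J)[200:300,265:320].mean())
T=viewer.grab_frame("top");cv2.imwrite("pics/tfin.png",T)
print(arm.sense()['qvel'].round(3))
E
```

```text
theta deg 359.0 need 1.0 0.4722479776752042
need deg 1.2546113450731582 [-0.1  0.1 -0.2  0.7  0.2  0.8 -0.7  0.8]
clock: 18.7
position: [0.5369, 0.2081, 0.3275]
orientation: [0.601, 0.799, -0.001, -0.0]
wrist_force: [-0.5, -0.7, -0.4]
finger_gap: 0.0
wheel diff 4.152848484848485
[ 0.002 -0.001 -0.008 -0.     0.001  0.002]
```

View pics/tfin.png

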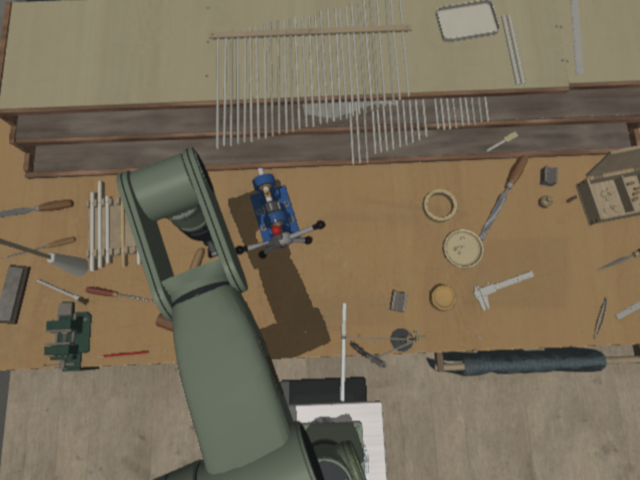

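The red knob is over the hub at about (277,230), and the bystanders that can be seen are in their original places. The wheel reads about 1° short of upright, so I'm handing the job in.

```bash
python3 -c "
from rig import job;print(job.finish_job())"
```

```text
the job is handed in; nothing more can be done
None
```

I turned the star wheel clockwise until the red spoke pointed nearly straight up, about 1.0–1.25° short by my last camera fit (limit 5°). I did it in two slow pushes with the shut fingers, first on the black knob, then on the red one.

- **Missed push:** my first pass went over the knob without touching it. The fingertips sat about 25 to 40 mm higher than the 19 mm tip figure would put them. I lowered the tool about 45 mm and repeated the push.
- **Forces:** the wrist force read about 4 N or less whenever I checked it.
- **Wheel at rest:** its fitted angle was the same before and after I withdrew the arm, within about 0.1°. I didn't measure wheel speed directly. The fingers were clear of everything at the end.
- **Bystanders:** the brass weight, blank and mallet handle were in view of the wrist camera and looked undisturbed. In the last top view, the arm hid the brass weight, the blank and most of the mallet; the other things there looked unmoved. I judged this by eye, not by measuring.
- **Valve stem:** I inferred it is upright because it turns with the wheel; I didn't check it separately.

The job is handed in, and no verdict was reported.

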